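Quick spin in the bench microcentrifuge

TASK

Give the tubes in the microcentrifuge a quick spin: first switch it on by pressing the far end of the rocker switch right down, then push the open lid down until it is fully shut, and then press the oblong short-spin key at the right-hand end of the panel and hold it down for at least three seconds before letting go. Leave the machine switched on with its lid shut, do not press the round start key and do not raise the lid, and leave the tube rack, tip box, reagent bottle and pipette lying where they are.

Things in the scene. Friction and masses are not known exactly. Their poses are not given: they have to be found in the camera images.
- centrifuge: Blue bench microcentrifuge, 220 mm wide, 260 deep, 112 high without lid; stands fast. Origin: centre of its underside; +x to its back (hinge side), +y to the operator's left, z up. The front 95 mm is a grey control panel sloping 12 degrees, 82 mm high at the front, 102 at the back. On it from left to right: rocker, display, round start key, oblong short-spin key. Behind it: rotor bowl and lid.
- rocker (a joint): Black rocker switch, left end of the panel, 36 mm long (front to back), 24 wide, hinged across its middle; two straight 18 mm wings form a shallow V. Value in rad: 0 = off (near wing along the panel, far wing up, its end 7 mm higher), 0.40 = on (far wing down, near wing up). The lying wing's face is 5 mm above the panel. About 3 N at a wing's end moves it; it stays where left.
- rocker_far (a point): Point on the top face of the rocker's far wing (the one nearer the lid), 4 mm inside its outer end, 76 mm left of the machine's middle; moves with the rocker and sinks about 5.5 mm from off to on.
- rocker_near (a point): Point on the top face of the rocker's near wing (nearer the operator), 4 mm inside its outer end; moves with the rocker.
- lid (a joint): White flat lid over the rotor, 190 mm wide, 12 thick, reaching 155 mm forward from its hinge, plus a 12 mm tongue, 44 wide, mid front. Value in rad: 0 = fully shut (level, its top 124 mm above the bench), growing as the front edge rises; starts half open (0.45 to 0.85). A stiff hinge holds it where left; 2 to 5 N downwards on its front half closes it, to a dead stop at 0.
- lid_hinge (a point): Point on the lid's hinge axis, midway along it: 115 mm behind the centrifuge's origin, 116 mm above the bench. The axis runs across the machine (centrifuge's y).
- lid_front (a point): Point on the lid's top (outer) face, on its middle line, 17 mm inside its front edge: 138 mm from the hinge along the lid and 8 mm outwards from the hinge plane; moves with the lid.
- start_key (a joint): White round start key, 22 mm diameter, standing 8 mm above the panel; value in m: 0 = up, 0.005 = fully down (springs back). Not to be pressed.
- start_top (a point): Centre of the round start key's top face, 33 mm right of the machine's middle.
- spin_key (a joint): White oblong short-spin key, 32 mm wide by 20 mm deep, standing 8 mm above the panel, square to it; the machine spins as long as it is held down. Value in m: 0 = up, 0.005 = fully down. Its spring needs 1.6 N to start and 3.6 N to bottom, and returns it when let go.
- spin_top (a point): Centre of the oblong short-spin key's top face, 83 mm right of the machine's middle, 50 mm from the round key's centre; moves with the key. Its z axis points out of the panel (12 degrees from vertical, leaning to the operator).
- tube_rack: Loose red tube rack, 120 x 76 x 34 mm with tube caps 10 mm higher, standing beside the machine. Origin: centre of its underside. Bystander.
- tip_box: Loose open box of pipette tips, 118 x 80 mm, 55 mm high, standing beside the machine. Origin: centre of its underside. Bystander.
- reagent_bottle: Loose screw-cap jar, 48 mm diameter, 85 mm high, standing to the left of the machine's panel. Origin: centre of its underside. Bystander.
- pipette: Loose white pipette lying on the bench to the right of the machine's panel, 240 mm long, 26 mm wide, 29 mm high. Origin: on the bench under its middle; x axis along it. Bystander.

How it is judged:
On the way, in this order (a step that is already met when the one before it is completed fails the run):
1. the rocker is switched on while the lid is still open (value of joint rocker above 0.33 rad and value of joint lid above 0.3 rad), for 0.1 s.
2. the lid is pushed fully shut (value of joint lid below 0.03 rad and value of joint rocker above 0.33 rad), for 0.2 s.
3. the short-spin key is held down, machine on and lid shut (all of step 2 and value of joint spin_key above 0.003 m), for 2.5 s.
At the end, for the whole second after the job is handed in: The rocker is on (over 0.33 of its 0.40 rad), the lid fully shut (under 0.03 rad) and both keys up again (under 1.5 mm), after the short-spin key was held down (over 3 mm of 5) for at least 2.5 s with the machine on and the lid shut (all of step 2 and value of joint each of spin_key, start_key below 0.0015 m); the robot touches nothing.
It fails at once if the round start key is pressed (value of joint start_key above 0.0025 m).
It fails at once if the short-spin key is pressed while the lid is open (value of joint spin_key above 0.003 m and value of joint lid above 0.05 rad).
It fails at once if the lid is lifted (value of joint lid above 0.95 rad or (value of joint lid above 0.15 rad and velocity of joint lid above 0.3 rad/s)).
It fails at once if the tube rack, tip box or pipette is shifted or lifted (over 20 mm) (distance of any of tube_rack, tip_box, pipette from where it was at the start of the episode above 0.02 m).
It fails at once if the reagent bottle is shifted or lifted (over 20 mm) or tipped (distance of reagent_bottle from where it was at the start of the episode above 0.02 m or angle between reagent_bottle's own z axis and vertical above 0.4 rad).
It also fails if it takes over 56 s, if anything falls off the work surface, if the arm or the gripper's body presses on something with over 40 N, if the wrist force passes 120 N, or if a joint passes its speed limit or range.

ROBOT

A 6-joint arm with a two-finger parallel gripper is mounted at the origin on the work surface. World frame = base frame: x ahead of the robot, y to its left, z up, the work surface at z = 0. Lengths are in m, angles in rad, forces in N, time in s.
With the tool pointing down it reaches from about 0.35 to 0.975 m from the base axis. Payload 7.1 kg.
Tool frame: the origin (TCP) lies on the centre line of the jaws, within the pads' length; the fingertips stand 25 mm ahead of it and the grasp point (between the pads) lies 6 mm ahead of it; x points along the fingers, y is the direction in which the jaws open and shut, and the axes are right-handed (so a half turn about x gives the same grasp; the last joint's range is limited). The gripper opens to 88 mm and grips with 3 to 60 N. Pads are 20 mm wide; open, the fingers measure 115 mm over their backs; the gripper's body (75 mm by 178 mm) begins 61 mm behind the grasp point.
Start: joints at [1.308, 0.423, 1.63, -0, 1.089, -0.019], TCP at [0.151, 0.607, 0.248] pointing down, gripper open.
Joint ranges: [-3, 3], [-0.9, 2.11], [0.09, 2.58], [-1.31, 4.45], [0.11, 2.69], [-2.54, 2.54]. Speed limits (rad/s): [2.39, 2.39, 3.01, 3.14, 3.14, 3.14].

INTERFACE

Orientations are given as a unit quaternion [w, x, y, z].
In Python, from workcell import * gives the robot as it stands.
- The arm moves only by the tool apply_moves, never from a script. Its argument "deltas" is a list of rows, each a list of 6 numbers: the shift along the tool's x, y, z in units of 25 mm (1.0 is 25 mm), then the turn, a rotation vector about the tool's x, y, z in rad. In form: [[tx, ty, tz, wx, wy, wz], ...]. A call has exactly 10 rows; each row shifts and turns the commanded pose from where the row before left it, along the tool's axes as they then stand; what a row does not reach is not made up. A row lasts 1/8 s, in which the tool goes at most 62.5 mm and 10.7 degrees, less where a joint would pass 70% of its speed; a pose out of reach is approached as far as the arm can. A call is refused whole if a number of a shift passes 1 or a number of a turn 0.188, either way. A call with a gripper value outside its range is refused whole. "grip" is the finger opening in mm, from 0 to 87.8, set as the call begins (left out, the last holds). The fingers move at their own pace and stop on an object; "squeeze" is the grip in N (left out, the last holds). Time passes only in rows, so rows that do not move let the fingers close, or fill a call up. It gives the time, the measured TCP pose, the force and the opening at its end, in the units of the state.
- get_state(): the state, without advancing time (a new reading comes with each control period).
- camera(name): name is "scene" or "top"; returns the picture (384x512x3 uint8, red, green, blue); there is no depth.
- camera_info(name): a dict with "fovy" (degrees; the focal length in pixels is half the picture's height over the tangent of half this angle, whatever the lens; pixels are square), "cx", "cy" (the principal point, pixels), "k1" (the pictures are not rectified: a ray, as slopes to the right and down, at radius r is drawn at 1 + k1 r^2 times it, then the intrinsics apply), "rvec" (rotation vector, rad) and "tvec" (3), from world to camera coordinates, as OpenCV has them. Camera axes: x right, y down, z forward; pixel columns grow to the right and rows downward; lengths in m; the calibration is good to about 2 mm. A picture is of the moment at which its call begins. camera_info takes no time and is no camera call.
- finish_job(): hands the job in, once; it reports no verdict.
The state is a dict: "clock": time; "joint_pos": joint angles; "qvel": joint speeds; "joint_torque": joint torques, N m; "tcp_pos": TCP position; "orientation": TCP orientation; "contact_force": force on the tool from outside, world axes, zero at the start; "torque": the same for the moment, N m; "finger_gap": finger opening in m.
Only numpy, scipy, OpenCV 4.12 (cv2) and the standard library are available. Lean on these libraries where they do the work, as an engineer would, in place of code of your own. Each camera call takes 0.05 s, during which the arm holds its last target.

## Working session

There is one attempt and no reset: what is moved stays moved. The work goes in short steps, Python scripts to look and compute and a tool call to move; the robot and the scene stay as the last step left them, time stands still between calls to the robot, and variables do not carry over. Pictures are saved under pics/ and viewed, and the job is handed in when it is done.

Besides the shell and the picture viewer there is one more tool, called after "Request:" as name(argument=value, ...), one argument or row to a line, values as JSON. apply_moves: Moves the arm, as the interface text tells. Its arguments: {"type":"object","properties":{"deltas":{"type":"array"},"grip":{"type":"number"},"squeeze":{"type":"number"}},"required":["deltas"]}

```bash
mkdir -p pics; python3 - <<'E'
from workcell import *
import cv2
for n in("scene","top"):
    cv2.imwrite(f"pics/{n}0.png",cv2.resize(camera(n)[:,:,::-1],(768,576),interpolation=cv2.INTER_CUBIC)); print(n,camera_info(n))
print(get_state())
E
```

```text
scene {'fovy': 44.84938761845382, 'cx': 249.74371536042432, 'cy': 193.790422358305, 'k1': -0.11427691563258605, 'rvec': array([ 2.14050774,  1.13917591, -0.46693993]), 'tvec': array([-0.35029137, -0.24466227,  1.38229083])}
top {'fovy': 50.278853577655546, 'cx': 261.65004226928994, 'cy': 191.78218641880053, 'k1': -0.12166395775932438, 'rvec': array([ 2.15815151, -2.22102733,  0.09171185]), 'tvec': array([0.04913578, 0.57694368, 1.02408119])}
{'clock': 0.1, 'joint_pos': array([ 1.30798385e+00,  4.23747722e-01,  1.63061188e+00,  2.06542752e-05,
        1.08862612e+00, -1.90285308e-02]), 'qvel': array([ 0.00013304, -0.00359631, -0.0027824 , -0.00155534, -0.00077771,
       -0.00324501]), 'joint_torque': array([-2.02024085e-04, -5.45613027e+01, -2.74321908e+01,  6.46088202e-02,
        1.88176573e-02, -1.04285664e-05]), 'tcp_pos': array([0.15072355, 0.606062  , 0.24699051]), 'orientation': array([ 0.70178415,  0.08549398,  0.70193531, -0.08646744]), 'contact_force': array([-0.56717221,  0.13497154,  0.22060512]), 'torque': array([ 0.01715397, -0.00372426, -0.01684699]), 'finger_gap': 0.08806950813773338}
```

View pics/scene0.png

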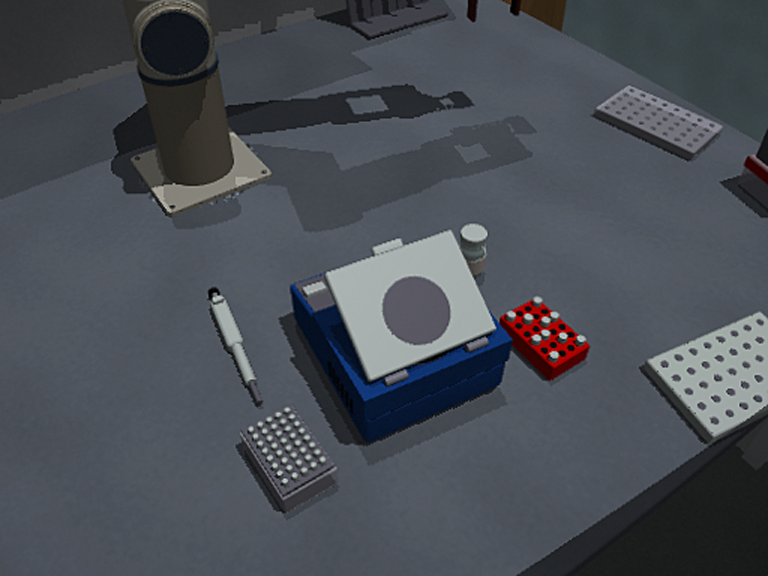

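View pics/top0.png

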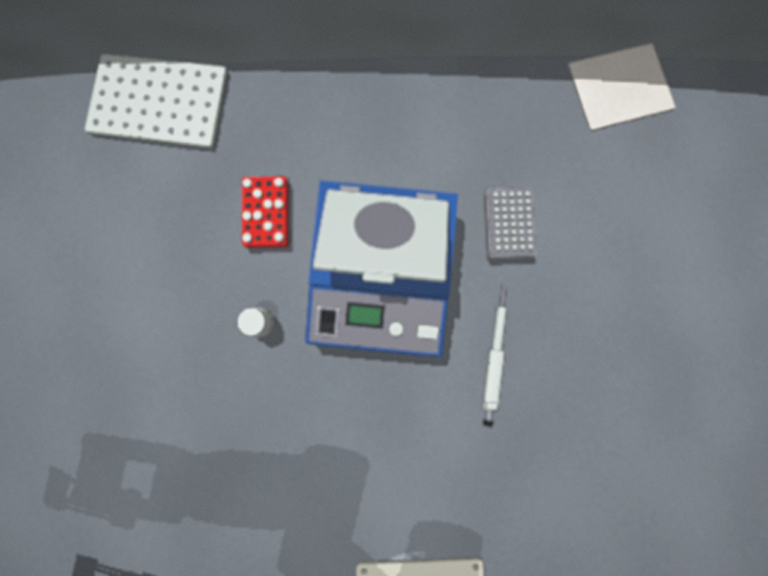

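The top view shows the machine centred near (380,270), with the panel facing the robot. The rocker is at (327,320), the start key at (396,329) and the spin key at (428,332). I'll enlarge it to get accurate pixels.

```bash
python3 - <<'E'
from workcell import *
import cv2
im=camera("top")[:,:,::-1]; cv2.imwrite("pics/top_raw.png",im)
c=im[180:244,195:310]; cv2.imwrite("pics/crop1.png",cv2.resize(c,None,fx=6.9,fy=6.9,interpolation=cv2.INTER_CUBIC))
c=im[115:240,195:315]; cv2.imwrite("pics/crop2.png",cv2.resize(c,None,fx=4.8,fy=4.8,interpolation=cv2.INTER_CUBIC))
E
```

```text
(no output)
```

View pics/crop1.png

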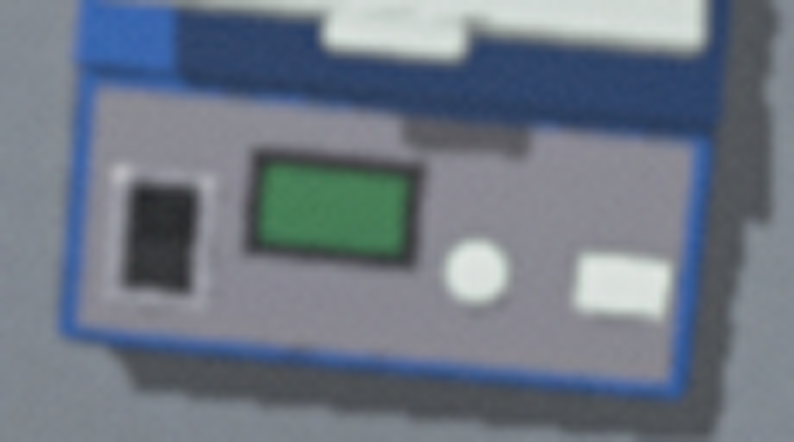

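View pics/crop2.png

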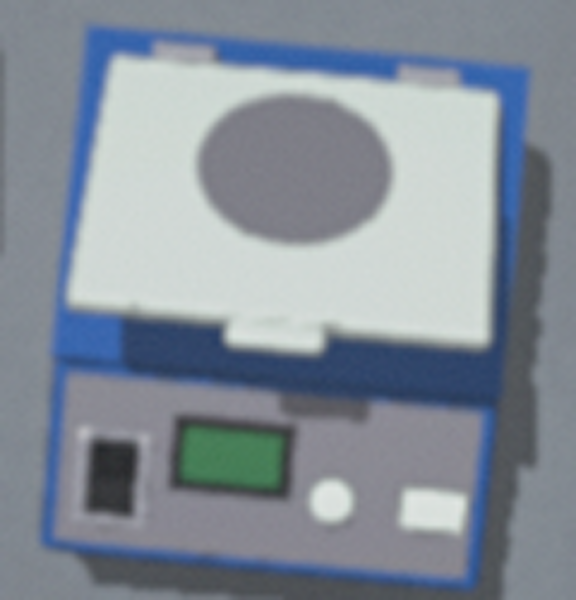

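```bash
cat > h.py <<'E'
from workcell import *
import numpy as np, cv2
from scipy.optimize import least_squares
from scipy.spatial.transform import Rotation as R
def proj(n,P):
    i=camera_info(n); f=192/np.tan(np.radians(i['fovy']/2))
    K=np.array([[f,0,i['cx']],[0,f,i['cy']],[0,0,1.]])
    p,_=cv2.projectPoints(np.array(P,float).reshape(-1,1,3),i['rvec'],i['tvec'],K,np.array([i['k1'],0,0,0.]))
    return p[:,0]
def world(pose,P):
    x,y,a=pose; c,s=np.cos(a),np.sin(a)
    P=np.atleast_2d(P); return np.c_[x+c*P[:,0]-s*P[:,1], y+s*P[:,0]+c*P[:,1], P[:,2]]
def lidpt(d,y,o,th): # machine frame
    return [0.115-d*np.cos(th)-o*np.sin(th)*(-1)*(-1)*(-1) if False else 0.115-d*np.cos(th)+o*np.sin(th), y, 0.116+d*np.sin(th)+o*np.cos(th)]
zp=lambda x:0.082+(x+.13)*20/95
E
python3 - <<'E'
from h import *
for n in("scene","top"):
    i=camera_info(n); Rm=cv2.Rodrigues(i['rvec'])[0]; print(n,"cam pos",-Rm.T@i['tvec'])
c2=lambda u,v:(195+(u+.5)/4.8-.5,115+(v+.5)/4.8-.5)
c1=lambda u,v:(195+(u+.5)/6.9-.5,180+(v+.5)/6.9-.5)
px=np.array([c2(90,27),c2(528,68),c1(65,338),c1(684,397),c1(476,271),c1(621,287),c1(160,238), c2(66,304),c2(490,347),c2(111,55),c2(499,95)])
def model(q):
    x,y,a,xk,xr,th=q
    k=zp(xk)+.008
    P=[[.13,.11,.112],[.13,-.11,.112],[-.13,.11,.082],[-.13,-.11,.082],[xk,-.033,k],[xk,-.083,k],[xr,.076,zp(xr)+.003],
     lidpt(.155,.095,.008,th),lidpt(.155,-.095,.008,th),lidpt(0.0,.095,.008,th),lidpt(0.0,-.095,.008,th)]
    return proj("top",world((x,y,a),P))
w=np.array([1]*9+[.3,.3])[:,None]
r=least_squares(lambda q:((model(q)-px)*w).ravel(),[.6,.05,0,-.08,-.08,.6])
print(r.x.round(4)); print((model(r.x)-px).round(2))
E
```

```text
scene cam pos [ 1.14166017 -0.3389629   0.8215886 ]
top cam pos [0.50257683 0.0453198  1.06272445]
[ 0.6037  0.0515 -0.1253 -0.0922 -0.091   0.4908]
[[-0.55 -0.67]
 [ 0.59 -0.29]
 [-1.3   0.44]
 [ 0.53  0.79]
 [ 0.24  0.17]
 [ 0.35 -0.11]
 [ 0.24  0.02]
 [-0.3   0.22]
 [ 0.13 -0.14]
 [ 0.4  -2.42]
 [ 0.41 -2.94]]
```

```bash
cat >> h.py <<'E'
pose=(.6037,.0515,-.1253)
XK,XR,TH=-.0922,-.091,.4908
def Rt(tilt): # tool x down & forward lean, y along +-machine y
    m=R.from_euler('z',pose[2])
    xt=np.array([np.sin(tilt),0,-np.cos(tilt)]); yt=np.array([0,1.,0])
    return m*R.from_matrix(np.c_[xt,yt,np.cross(xt,yt)])
def cur():
    s=get_state(); q=s['orientation']; return s,s['tcp_pos'],R.from_quat([q[1],q[2],q[3],q[0]])
def tcp_for(tip,Rm): return tip-Rm.apply([.025,0,0])
def go(tip,tilt,flip=False):
    s,p,Rc=cur(); T=Rt(tilt)
    if flip: T=T*R.from_euler('x',np.pi)
    rv=(Rc.inv()*T).as_rotvec(); d=tcp_for(np.array(tip),T)-p
    print("rotvec",rv.round(3),"shift in target axes, units",(T.inv().apply(d)/.025).round(2),"in cur axes",(Rc.inv().apply(d)/.025).round(2))
def st():
    s,p,Rc=cur(); tip=p+Rc.apply([.025,0,0])
    c=R.from_euler('z',pose[2]).inv().apply(tip-np.r_[pose[:2],0])
    print("t",round(s['clock'],2),"tip machine",c.round(4),"F",s['contact_force'].round(2),"gap",round(s['finger_gap'],4))
E
python3 - <<'E'
from h import *
s,p,Rc=cur(); print(Rc.as_matrix().round(3)); st()
T=np.radians(12)
xr=XR+.017
for nm,m in(("rocker hover",[xr,.076,zp(xr)+.06]),("rocker high",[xr,.076,.215])):
    w=world(pose,m)[0]; print(nm,m,w)
    for f in(0,1): go(w,T,f)
# overlay check in scene
P=[[.13,.11,.112],[.13,-.11,.112],[-.13,-.11,.082],[XK,-.083,zp(XK)+.008],lidpt(.155,.095,.008,TH),lidpt(.155,-.095,.008,TH),lidpt(.138,0,.008,TH)]
im=camera("scene")[:,:,::-1].copy()
im=cv2.resize(im[140:300,180:350],None,fx=3.5,fy=3.5,interpolation=cv2.INTER_CUBIC)
for u,v in proj("scene",world(pose,P)):
    cv2.drawMarker(im,(int((u-180+.5)*3.5),int((v-140+.5)*3.5)),(0,0,255),0,10,1)
cv2.imwrite("pics/ov.png",im)
E
```

```text
[[-0.     0.241  0.97 ]
 [-0.001  0.97  -0.241]
 [-1.    -0.001 -0.   ]]
t 0.15 tip machine [-0.5188  0.4937  0.2221] F [-0.86  0.46 -0.76] gap 0.0879
rocker hover [-0.074, 0.076, 0.15378947368421053] [0.53977805 0.13615213 0.15378947]
rotvec [-0.118 -0.209  0.014] shift in target axes, units [  6.35 -16.71  16.63] in cur axes [  2.77 -14.51  19.43]
rotvec [3.007 0.021 0.316] shift in target axes, units [  6.35  16.71 -16.63] in cur axes [  2.77 -14.51  19.43]
rocker high [-0.074, 0.076, 0.215] [0.53977805 0.13615213 0.215     ]
rotvec [-0.118 -0.209  0.014] shift in target axes, units [  3.95 -16.71  17.13] in cur axes [  0.32 -14.51  19.43]
rotvec [3.007 0.021 0.316] shift in target axes, units [  3.95  16.71 -17.13] in cur axes [  0.32 -14.51  19.43]
```

View pics/ov.png

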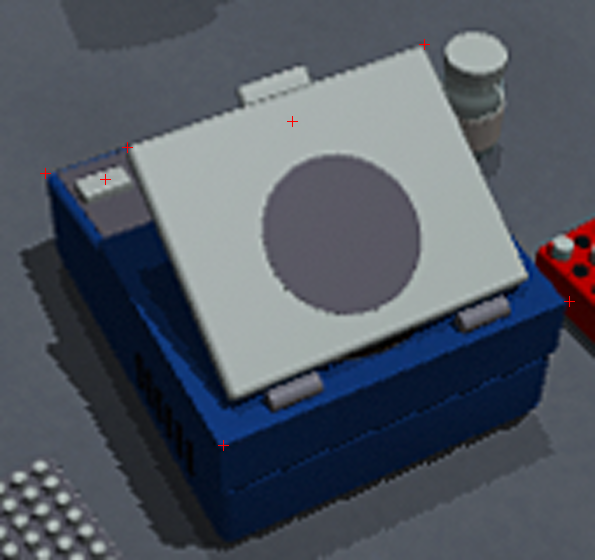

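The overlay matches in the scene view: the lid corners, tongue line and spin key are all on their markers. Next I'll move to above the rocker with the jaws closed.

Request:
apply_moves(
  deltas=[
    [0, 0, 0, -0.059, -0.1045, 0.007],
    [0, 0, 0, -0.059, -0.1045, 0.007],
    [0.2, -0.93, 0.95, 0, 0, 0],
    [0.2, -0.93, 0.95, 0, 0, 0],
    [0.2, -0.93, 0.95, 0, 0, 0],
    [0.2, -0.93, 0.95, 0, 0, 0],
    [0.2, -0.93, 0.95, 0, 0, 0],
    [0.2, -0.93, 0.95, 0, 0, 0],
    [0.2, -0.93, 0.95, 0, 0, 0],
    [0.2, -0.93, 0.95, 0, 0, 0],
  ],
  grip=0,
  squeeze=20,
)

```text
clock: 1.45
tcp_pos: [0.3208, 0.3968, 0.2477]
orientation: [0.776, 0.04, 0.628, -0.048]
contact_force: [0.9, 1.2, 0.4]
finger_gap: 0.0005
```

Request:
apply_moves(
  deltas=[
    [0.2, -0.93, 0.95, 0, 0, 0],
    [0.2, -0.93, 0.95, 0, 0, 0],
    [0.2, -0.93, 0.95, 0, 0, 0],
    [0.2, -0.93, 0.95, 0, 0, 0],
    [0.2, -0.93, 0.95, 0, 0, 0],
    [0.2, -0.93, 0.95, 0, 0, 0],
    [0.2, -0.93, 0.95, 0, 0, 0],
    [0.2, -0.93, 0.95, 0, 0, 0],
    [0.2, -0.93, 0.95, 0, 0, 0],
    [0, 0, 0, 0, 0, 0],
  ],
)

```text
clock: 2.7
tcp_pos: [0.5117, 0.1615, 0.2478]
orientation: [0.776, 0.041, 0.628, -0.049]
contact_force: [0.1, 0.2, 0.5]
finger_gap: 0.0006
```

```bash
python3 - <<'E'
from h import *
st()
T=np.radians(12); xr=XR+.017
for dz in(.03,.012,0.005): 
    m=[xr,.076,zp(xr)+dz]; print(m); go(world(pose,m)[0],T)
im=np.hstack([camera("top")[100:290,160:340,::-1],camera("scene")[110:300,180:360,::-1]])
cv2.imwrite("pics/a1.png",cv2.resize(im,None,fx=2.2,fy=2.2,interpolation=cv2.INTER_CUBIC))
E
```

```text
t 2.7 tip machine [-0.0998  0.0976  0.2233] F [0.06 0.15 0.5 ] gap 0.0006
[-0.074, 0.076, 0.12378947368421053]
rotvec [-0.003  0.    -0.001] shift in target axes, units [ 4.11 -0.86  0.18] in cur axes [ 4.11 -0.87  0.18]
[-0.074, 0.076, 0.10578947368421053]
rotvec [-0.003  0.    -0.001] shift in target axes, units [ 4.81 -0.86  0.03] in cur axes [ 4.81 -0.87  0.03]
[-0.074, 0.076, 0.09878947368421054]
rotvec [-0.003  0.    -0.001] shift in target axes, units [ 5.09 -0.86 -0.03] in cur axes [ 5.09 -0.87 -0.02]
```

View pics/a1.png

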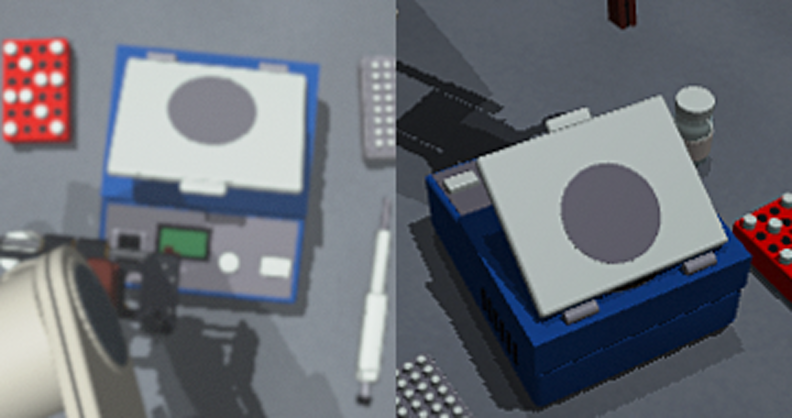

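Request:
apply_moves(
  deltas=[
    [0.5, -0.29, 0.05, 0, 0, 0],
    [0.5, -0.29, 0.05, 0, 0, 0],
    [0.5, -0.28, 0.05, 0, 0, 0],
    [0.6, 0, 0, 0, 0, 0],
    [0.6, 0, 0, 0, 0, 0],
    [0.6, 0, 0, 0, 0, 0],
    [0.6, 0, 0, 0, 0, 0],
    [0.3, 0, -0.03, 0, 0, 0],
    [0.2, 0, -0.05, 0, 0, 0],
    [0, 0, 0, 0, 0, 0],
  ],
)

```text
clock: 4.05
tcp_pos: [0.5324, 0.1386, 0.1403]
orientation: [0.776, 0.04, 0.628, -0.048]
contact_force: [-0.1, -1.0, 0.2]
finger_gap: 0.0003
```

```bash
python3 - <<'E'
from h import *
st(); T=np.radians(12); xr=XR+.017
print(proj("scene",get_state()['tcp_pos']))
for dz in(.012,0.005,.003): 
    m=[xr,.076,zp(xr)+dz]; print(m); go(world(pose,m)[0],T)
im=np.hstack([camera("top")[100:290,160:340,::-1],camera("scene")[80:270,180:360,::-1]])
cv2.imwrite("pics/a2.png",cv2.resize(im,None,fx=2.2,fy=2.2,interpolation=cv2.INTER_CUBIC))
E
```

```text
t 4.05 tip machine [-0.0764  0.0776  0.1159] F [-0.12 -1.04  0.25] gap 0.0003
[[277.21926503 156.97596161]]
[-0.074, 0.076, 0.10578947368421053]
rotvec [-0.    -0.    -0.001] shift in target axes, units [ 0.41 -0.06  0.01] in cur axes [ 0.41 -0.06  0.01]
[-0.074, 0.076, 0.09878947368421054]
rotvec [-0.    -0.    -0.001] shift in target axes, units [ 0.69 -0.06 -0.05] in cur axes [ 0.69 -0.06 -0.05]
[-0.074, 0.076, 0.09678947368421054]
rotvec [-0.    -0.    -0.001] shift in target axes, units [ 0.77 -0.06 -0.07] in cur axes [ 0.77 -0.06 -0.06]
```

View pics/a2.png

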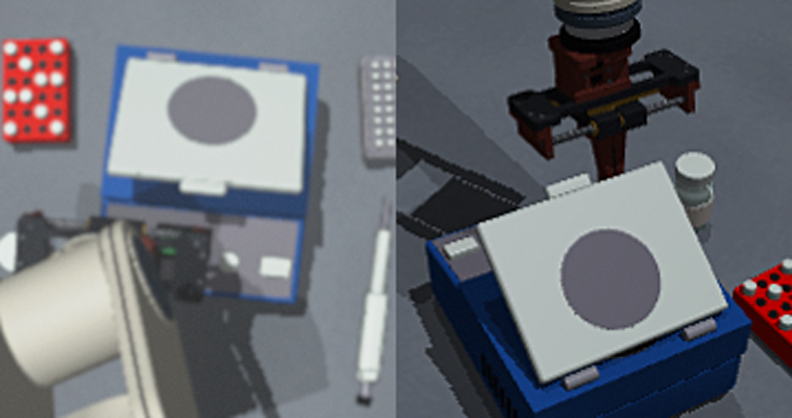

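The fingers are above the rocker behind the lid, with clearance. Pressing now.

Request:
apply_moves(
  deltas=[
    [0.1, -0.03, 0, 0, 0, 0],
    [0.1, -0.03, 0, 0, 0, 0],
    [0.1, 0, -0.01, 0, 0, 0],
    [0.1, 0, -0.01, 0, 0, 0],
    [0.1, 0, -0.01, 0, 0, 0],
    [0.1, 0, -0.01, 0, 0, 0],
    [0.1, 0, 0, 0, 0, 0],
    [0.06, 0, 0, 0, 0, 0],
    [0, 0, 0, 0, 0, 0],
    [0, 0, 0, 0, 0, 0],
  ],
)

```text
clock: 5.4
tcp_pos: [0.536, 0.137, 0.1241]
orientation: [0.776, 0.04, 0.627, -0.048]
contact_force: [-8.5, -1.1, 29.3]
finger_gap: 0.0004
```

```bash
python3 - <<'E'
from h import *
st(); print(zp(XR+.017))
E
```

```text
t 5.4 tip machine [-0.0726  0.0765  0.0996] F [-8.48 -1.11 29.28] gap 0.0004
0.09378947368421053
```

Request:
apply_moves(
  deltas=[
    [-0.4, 0, 0, 0, 0, 0],
    [-0.6, 0, 0, 0, 0, 0],
    [-0.8, 0, 0, 0, 0, 0],
    [-0.8, 0, 0, 0, 0, 0],
    [-0.8, 0.3, -0.2, 0, 0, 0],
    [-0.8, 0.4, -0.3, 0, 0, 0],
    [-0.8, 0.5, -0.3, 0, 0, 0],
    [-0.5, 0.3, 0, 0, 0, 0],
    [0, 0, 0, 0, 0, 0],
    [0, 0, 0, 0, 0, 0],
  ],
)

```text
clock: 6.65
tcp_pos: [0.4921, 0.1795, 0.2515]
orientation: [0.775, 0.04, 0.628, -0.048]
contact_force: [-0.3, 0.2, -0.7]
finger_gap: 0.0003
```

```bash
python3 - <<'E'
from h import *
st(); 
im=camera("top")[180:250,195:310,::-1]
cv2.imwrite("pics/a3.png",cv2.resize(im,None,fx=6.9,fy=6.9,interpolation=cv2.INTER_CUBIC))
T=np.radians(12)
for th in(TH+.15,TH,0,-.02):
  q=lidpt(.138,0,.008,th); print(th,q); go(world(pose,q)[0],T)
E
```

```text
t 6.65 tip machine [-0.1216  0.113   0.2271] F [-0.33  0.22 -0.66] gap 0.0003
0.6408 [np.float64(0.009159446616590017), 0, np.float64(0.20491443785737806)]
rotvec [-0.    -0.001 -0.001] shift in target axes, units [ 1.95 -4.51  4.93] in cur axes [ 1.94 -4.51  4.94]
0.4908 [np.float64(-0.0029392856016079833), 0, np.float64(0.18809940992672788)]
rotvec [-0.    -0.001 -0.001] shift in target axes, units [ 2.5  -4.51  4.32] in cur axes [ 2.5  -4.51  4.33]
0 [np.float64(-0.023000000000000007), 0, np.float64(0.124)]
rotvec [-0.    -0.001 -0.001] shift in target axes, units [ 4.85 -4.51  3.  ] in cur axes [ 4.84 -4.52  3.01]
-0.02 [np.float64(-0.023132390253534408), 0, np.float64(0.12123858404965265)]
rotvec [-0.    -0.001 -0.001] shift in target axes, units [ 4.95 -4.51  2.97] in cur axes [ 4.95 -4.52  2.98]
```

View pics/a3.png

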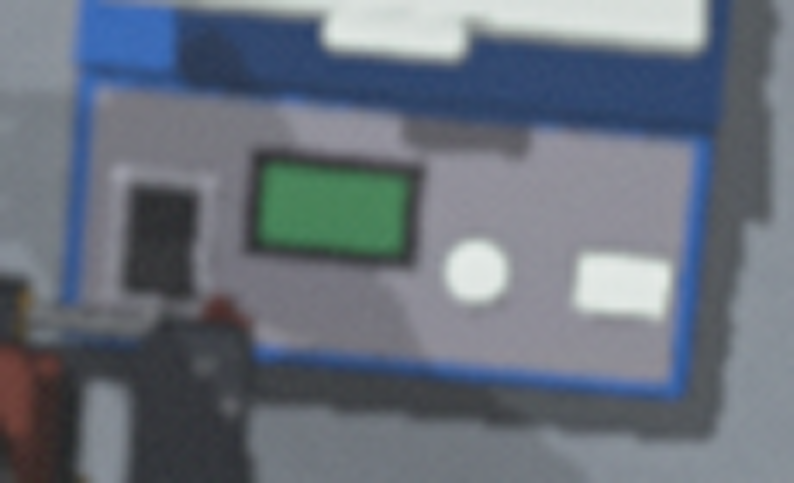

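```bash
python3 - <<'E'
from h import *
a=cv2.imread("pics/top_raw.png")[200:230,205:235]; b=np.mean([camera("top")[200:230,205:235,::-1] for _ in range(4)],0).astype(np.uint8)
print(a[4:26,10:20].mean((1,2)).round(0)); print(b[4:26,10:20].mean((1,2)).round(0))
im=np.hstack([a,b]); im=np.clip(im.astype(float)*3-40,0,255).astype(np.uint8)
cv2.imwrite("pics/a4.png",cv2.resize(im,None,fx=13,fy=13,interpolation=cv2.INTER_CUBIC))
E
```

```text
[145. 147. 124.  86.  64.  62.  60.  62.  62.  62.  66.  72.  76.  77.
  76.  77.  78.  94. 125. 147. 142. 138.]
[128. 133. 119.  89.  65.  59.  59.  60.  60.  60.  62.  68.  70.  71.
  70.  69.  69.  67.  75.  93.  99.  91.]
```

View pics/a4.png

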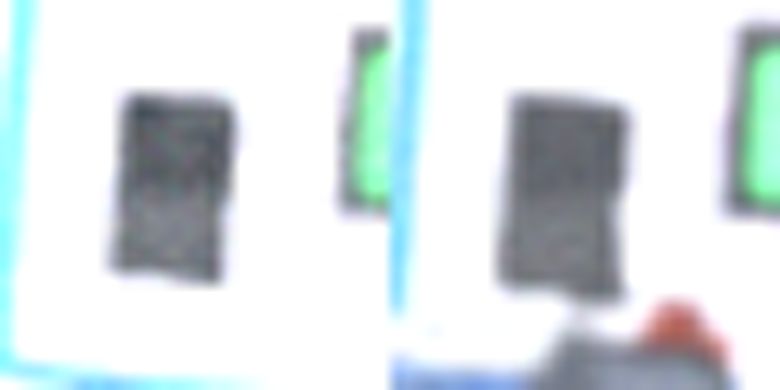

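Request:
apply_moves(
  deltas=[
    [-0.5, 0.6, -0.5, 0, 0, 0],
    [-0.5, 0.8, -0.8, 0, 0, 0],
    [0, 1, -0.8, 0, 0, 0],
    [0, 1, -0.8, 0, 0, 0],
    [0, 1, -0.8, 0, 0, 0],
    [0, 1, -0.8, 0, 0, 0],
    [0, 1, -0.5, 0, 0, 0],
    [0, 0.5, 0, 0, 0, 0],
    [0, 0, 0, 0, 0, 0],
    [0, 0, 0, 0, 0, 0],
  ],
)

```text
clock: 8.15
tcp_pos: [0.3876, 0.366, 0.2508]
orientation: [0.776, 0.04, 0.628, -0.049]
contact_force: [0.8, 0.1, -0.2]
finger_gap: 0.0002
```

```bash
python3 - <<'E'
from h import *
st()
a=cv2.imread("pics/top_raw.png")[200:230,205:235]; b=np.mean([camera("top")[200:230,205:235,::-1] for _ in range(3)],0).astype(np.uint8)
print(a[4:26,10:20].mean((1,2)).round(0)); print(b[4:26,10:20].mean((1,2)).round(0))
im=np.hstack([a,b]); im=np.clip(im.astype(float)*2-60,0,255).astype(np.uint8)
cv2.imwrite("pics/a5.png",cv2.resize(im,None,fx=13,fy=13,interpolation=cv2.INTER_CUBIC))
T=np.radians(12)
for th in(TH+.15,TH,0,-.02):
  q=lidpt(.138,0,.008,th); print(th,q); go(world(pose,q)[0],T)
E
```

```text
t 8.15 tip machine [-0.2485  0.2851  0.2263] F [ 0.78  0.1  -0.23] gap 0.0002
[145. 147. 124.  86.  64.  62.  60.  62.  62.  62.  66.  72.  76.  77.
  76.  77.  78.  94. 125. 147. 142. 138.]
[152. 159. 144. 107.  79.  71.  71.  72.  73.  73.  74.  78.  81.  80.
  80.  80.  79.  77.  92. 119. 133. 140.]
0.6408 [np.float64(0.009159446616590017), 0, np.float64(0.20491443785737806)]
rotvec [-0.001 -0.    -0.001] shift in target axes, units [  2.99 -11.4    9.9 ] in cur axes [  2.97 -11.4    9.92]
0.4908 [np.float64(-0.0029392856016079833), 0, np.float64(0.18809940992672788)]
rotvec [-0.001 -0.    -0.001] shift in target axes, units [  3.55 -11.4    9.29] in cur axes [  3.53 -11.4    9.3 ]
0 [np.float64(-0.023000000000000007), 0, np.float64(0.124)]
rotvec [-0.001 -0.    -0.001] shift in target axes, units [  5.89 -11.4    7.97] in cur axes [  5.87 -11.4    7.99]
-0.02 [np.float64(-0.023132390253534408), 0, np.float64(0.12123858404965265)]
rotvec [-0.001 -0.    -0.001] shift in target axes, units [  5.99 -11.4    7.94] in cur axes [  5.98 -11.4    7.96]
```

View pics/a5.png

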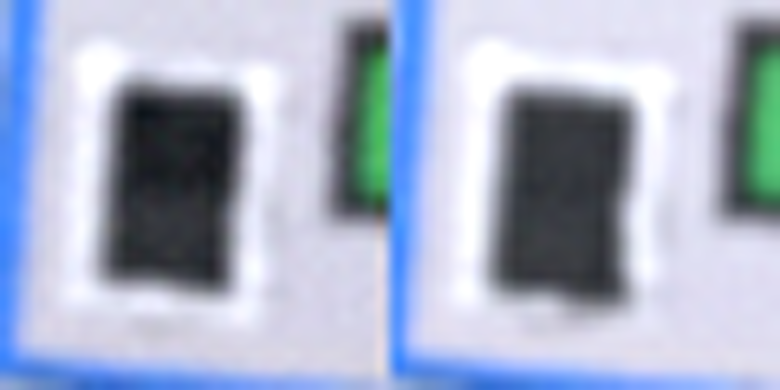

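The rocker changed clearly. The far wing is now as bright as the flat near wing was (62→72), and the raised near wing casts a shadow, so it's on. The lid is next.

Request:
apply_moves(
  deltas=[
    [0, -0.7, 0.7, 0, 0, 0],
    [0, -1, 0.9, 0, 0, 0],
    [0, -1, 0.9, 0, 0, 0],
    [0, -1, 0.9, 0, 0, 0],
    [0, -1, 0.9, 0, 0, 0],
    [0, -1, 0.9, 0, 0, 0],
    [0, -1, 0.9, 0, 0, 0],
    [0, -1, 0.9, 0, 0, 0],
    [0, -1, 0.9, 0, 0, 0],
    [0, -1, 0.9, 0, 0, 0],
  ],
)

```text
clock: 9.55
tcp_pos: [0.5709, 0.0977, 0.2966]
orientation: [0.776, 0.04, 0.628, -0.048]
contact_force: [0.7, -0.0, 0.1]
finger_gap: 0.0006
```

Request:
apply_moves(
  deltas=[
    [0, -1, 0.7, 0, 0, 0],
    [0.3, -0.7, 0.3, 0, 0, 0],
    [0.7, 0, 0, 0, 0, 0],
    [0.8, 0, 0, 0, 0, 0],
    [0.7, 0, 0, 0, 0, 0],
    [0.3, 0, 0, 0, 0, 0],
    [0, 0, 0, 0, 0, 0],
    [0, 0, 0, 0, 0, 0],
    [0, 0, 0, 0, 0, 0],
    [0, 0, 0, 0, 0, 0],
  ],
)

```text
clock: 10.8
tcp_pos: [0.6041, 0.0524, 0.2334]
orientation: [0.776, 0.04, 0.628, -0.048]
contact_force: [0.0, -0.4, -1.0]
finger_gap: 0.0012
```

```bash
python3 - <<'E'
from h import *
st()
im=np.hstack([camera("top")[100:290,160:340,::-1],camera("scene")[80:270,180:360,::-1]])
cv2.imwrite("pics/b1.png",cv2.resize(im,None,fx=2.2,fy=2.2,interpolation=cv2.INTER_CUBIC))
T=np.radians(12)
for th in(TH,.3,.15,0):
  q=lidpt(.138,0,.010,th); print(th,q); go(world(pose,q)[0],T)
E
```

```text
t 10.8 tip machine [0.0055 0.001  0.209 ] F [ 0.02 -0.37 -1.03] gap 0.0012
0.4908 [np.float64(-0.0019966223940430282), 0, np.float64(0.18986332207791437)]
rotvec [-0.     0.001 -0.002] shift in target axes, units [ 0.68 -0.04 -0.45] in cur axes [ 0.68 -0.04 -0.45]
0.3 [np.float64(-0.013881233432720231), 0, np.float64(0.1663351534105209)]
rotvec [-0.     0.001 -0.002] shift in target axes, units [ 1.5  -0.04 -1.11] in cur axes [ 1.5  -0.04 -1.11]
0.15 [np.float64(-0.01995602743043784), 0, np.float64(0.14651017306071712)]
rotvec [-0.     0.001 -0.002] shift in target axes, units [ 2.23 -0.04 -1.51] in cur axes [ 2.23 -0.04 -1.51]
0 [np.float64(-0.023000000000000007), 0, np.float64(0.126)]
rotvec [-0.     0.001 -0.002] shift in target axes, units [ 3.   -0.04 -1.8 ] in cur axes [ 3.   -0.04 -1.8 ]
```

View pics/b1.png

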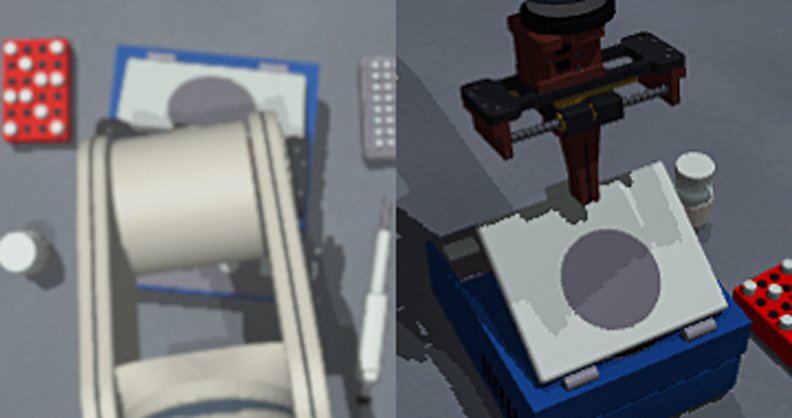

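Request:
apply_moves(
  deltas=[
    [0.34, -0.02, -0.22, 0, 0, 0],
    [0.34, -0.02, -0.23, 0, 0, 0],
    [0.41, 0, -0.33, 0, 0, 0],
    [0.41, 0, -0.33, 0, 0, 0],
    [0.36, 0, -0.2, 0, 0, 0],
    [0.37, 0, -0.2, 0, 0, 0],
    [0.3, 0, -0.15, 0, 0, 0],
    [0.25, 0, -0.1, 0, 0, 0],
    [0.2, 0, -0.05, 0, 0, 0],
    [0, 0, 0, 0, 0, 0],
  ],
)

```text
clock: 12.15
tcp_pos: [0.5752, 0.0551, 0.1506]
orientation: [0.776, 0.04, 0.628, -0.048]
contact_force: [-0.8, 0.3, 3.6]
finger_gap: 0.0003
```

```bash
python3 - <<'E'
from h import *
st()
E
```

```text
t 12.15 tip machine [-2.360e-02  1.000e-04  1.262e-01] F [-0.78  0.28  3.63] gap 0.0003
```

Pressing on to the dead stop.

Request:
apply_moves(
  deltas=[
    [0.06, 0, 0.01, 0, 0, 0],
    [0.06, 0, 0.01, 0, 0, 0],
    [0.06, 0, 0.01, 0, 0, 0],
    [0, 0, 0, 0, 0, 0],
    [0, 0, 0, 0, 0, 0],
    [0, 0, 0, 0, 0, 0],
    [0, 0, 0, 0, 0, 0],
    [0, 0, 0, 0, 0, 0],
    [0, 0, 0, 0, 0, 0],
    [0, 0, 0, 0, 0, 0],
  ],
)

```text
clock: 13.4
tcp_pos: [0.5755, 0.0551, 0.1495]
orientation: [0.775, 0.04, 0.629, -0.048]
contact_force: [-22.3, 0.5, 43.5]
finger_gap: 0.0007
```

```bash
python3 - <<'E'
from h import *
st()
E
```

```text
t 13.4 tip machine [-2.32e-02  1.00e-04  1.25e-01] F [-22.32   0.45  43.47] gap 0.0007
```

At 43 N the lid is on its stop. Retreating, then heading for the spin key.

Request:
apply_moves(
  deltas=[
    [-0.2, 0, 0, 0, 0, 0],
    [-0.4, 0, 0, 0, 0, 0],
    [-0.7, 0, 0, 0, 0, 0],
    [-0.7, 0, 0, 0, 0, 0],
    [-0.5, -0.4, -0.3, 0, 0, 0],
    [0, -0.7, -0.5, 0, 0, 0],
    [0, -0.8, -0.5, 0, 0, 0],
    [0, -0.8, -0.5, 0, 0, 0],
    [0, -0.5, -0.3, 0, 0, 0],
    [0, 0, 0, 0, 0, 0],
  ],
)

```text
clock: 14.65
tcp_pos: [0.502, -0.0175, 0.1961]
orientation: [0.775, 0.041, 0.628, -0.049]
contact_force: [-0.7, -0.7, -0.1]
finger_gap: 0.0003
```

```bash
python3 - <<'E'
from h import *
st()
im=np.hstack([camera("top")[100:290,160:340,::-1],camera("scene")[80:270,180:360,::-1]])
cv2.imwrite("pics/c1.png",cv2.resize(im,None,fx=2.2,fy=2.2,interpolation=cv2.INTER_CUBIC))
T=np.radians(12);n=np.array([-np.sin(T),0,np.cos(T)])
b=np.array([XK,-.085,zp(XK)])
for h in(.03,.012,.008,.003):
  q=b+n*h; print(h,q.round(4)); go(world(pose,q)[0],T)
E
```

```text
t 14.65 tip machine [-0.0871 -0.0811  0.1716] F [-0.66 -0.73 -0.07] gap 0.0003
0.03 [-0.0984 -0.085   0.1193]
rotvec [-0.001  0.    -0.002] shift in target axes, units [ 1.96 -0.19 -0.93] in cur axes [ 1.96 -0.2  -0.93]
0.012 [-0.0947 -0.085   0.1017]
rotvec [-0.001  0.    -0.002] shift in target axes, units [ 2.68 -0.19 -0.93] in cur axes [ 2.68 -0.2  -0.93]
0.008 [-0.0939 -0.085   0.0978]
rotvec [-0.001  0.    -0.002] shift in target axes, units [ 2.84 -0.19 -0.93] in cur axes [ 2.84 -0.2  -0.93]
0.003 [-0.0928 -0.085   0.0929]
rotvec [-0.001  0.    -0.002] shift in target axes, units [ 3.04 -0.19 -0.93] in cur axes [ 3.04 -0.2  -0.93]
```

View pics/c1.png

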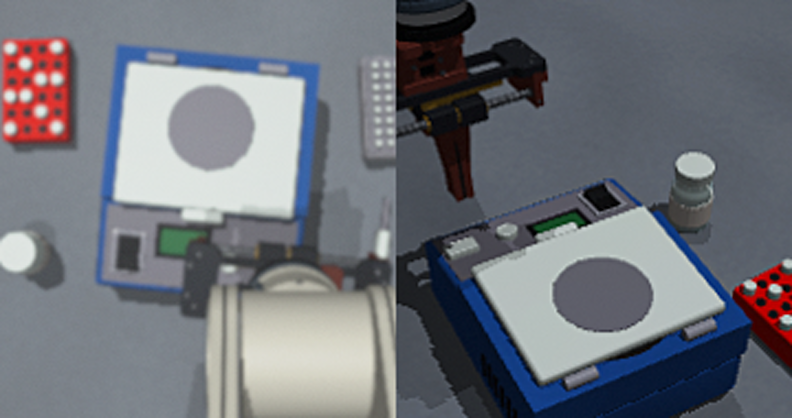

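The lid is flat and shut, with its tongue above the panel. The fingers are above and slightly behind the spin key. Descending.

Request:
apply_moves(
  deltas=[
    [0.1, -0.1, -0.31, 0, 0, 0],
    [0.2, -0.1, -0.31, 0, 0, 0],
    [0.3, 0, -0.31, 0, 0, 0],
    [0.5, 0, 0, 0, 0, 0],
    [0.5, 0, 0, 0, 0, 0],
    [0.4, 0, 0, 0, 0, 0],
    [0.3, 0, 0, 0, 0, 0],
    [0.2, 0, 0, 0, 0, 0],
    [0.1, 0, 0, 0, 0, 0],
    [0, 0, 0, 0, 0, 0],
  ],
)

```text
clock: 16.0
tcp_pos: [0.4934, -0.0202, 0.1281]
orientation: [0.776, 0.04, 0.628, -0.048]
contact_force: [0.4, 0.4, -0.1]
finger_gap: 0.0004
```

```bash
python3 - <<'E'
from h import *
st()
T=np.radians(12);n=np.array([-np.sin(T),0,np.cos(T)])
b=np.array([XK,-.085,zp(XK)])
for h in(.008,.003):
  q=b+n*h; print(h,q.round(4)); go(world(pose,q)[0],T)
E
```

```text
t 16.0 tip machine [-0.0953 -0.0849  0.1036] F [ 0.38  0.38 -0.11] gap 0.0004
0.008 [-0.0939 -0.085   0.0978]
rotvec [-0.    -0.    -0.002] shift in target axes, units [ 0.24 -0.    0.01] in cur axes [ 0.24 -0.    0.01]
0.003 [-0.0928 -0.085   0.0929]
rotvec [-0.    -0.    -0.002] shift in target axes, units [ 0.44 -0.    0.01] in cur axes [ 0.44 -0.    0.01]
```

Request:
apply_moves(
  deltas=[
    [0.1, 0, 0, 0, 0, 0],
    [0.1, 0, 0, 0, 0, 0],
    [0.08, 0, 0, 0, 0, 0],
    [0.08, 0, 0, 0, 0, 0],
    [0.06, 0, 0, 0, 0, 0],
    [0.06, 0, 0, 0, 0, 0],
    [0, 0, 0, 0, 0, 0],
    [0, 0, 0, 0, 0, 0],
    [0, 0, 0, 0, 0, 0],
    [0, 0, 0, 0, 0, 0],
  ],
)

```text
clock: 17.25
tcp_pos: [0.4957, -0.0205, 0.1178]
orientation: [0.776, 0.04, 0.628, -0.048]
contact_force: [-11.4, 0.6, 28.9]
finger_gap: 0.0007
```

```bash
python3 - <<'E'
from h import *
st()
E
```

```text
t 17.25 tip machine [-0.0929 -0.0849  0.0934] F [-11.36   0.62  28.92] gap 0.0007
```

The key has bottomed: the tip is 3.5 mm above the panel and the force is about 31 N. Holding for 5 s.

Request:
apply_moves(
  deltas=[
    [0, 0, 0, 0, 0, 0],
    [0, 0, 0, 0, 0, 0],
    [0, 0, 0, 0, 0, 0],
    [0, 0, 0, 0, 0, 0],
    [0, 0, 0, 0, 0, 0],
    [0, 0, 0, 0, 0, 0],
    [0, 0, 0, 0, 0, 0],
    [0, 0, 0, 0, 0, 0],
    [0, 0, 0, 0, 0, 0],
    [0, 0, 0, 0, 0, 0],
  ],
)

```text
clock: 18.5
tcp_pos: [0.4957, -0.0205, 0.1178]
orientation: [0.776, 0.04, 0.628, -0.048]
contact_force: [-11.1, 1.2, 28.6]
finger_gap: 0.0004
```

Request:
apply_moves(
  deltas=[
    [0, 0, 0, 0, 0, 0],
    [0, 0, 0, 0, 0, 0],
    [0, 0, 0, 0, 0, 0],
    [0, 0, 0, 0, 0, 0],
    [0, 0, 0, 0, 0, 0],
    [0, 0, 0, 0, 0, 0],
    [0, 0, 0, 0, 0, 0],
    [0, 0, 0, 0, 0, 0],
    [0, 0, 0, 0, 0, 0],
    [0, 0, 0, 0, 0, 0],
  ],
)

```text
clock: 19.75
tcp_pos: [0.4957, -0.0205, 0.1178]
orientation: [0.776, 0.04, 0.628, -0.048]
contact_force: [-11.4, 0.6, 28.4]
finger_gap: 0.0003
```

Request:
apply_moves(
  deltas=[
    [0, 0, 0, 0, 0, 0],
    [0, 0, 0, 0, 0, 0],
    [0, 0, 0, 0, 0, 0],
    [0, 0, 0, 0, 0, 0],
    [0, 0, 0, 0, 0, 0],
    [0, 0, 0, 0, 0, 0],
    [0, 0, 0, 0, 0, 0],
    [0, 0, 0, 0, 0, 0],
    [0, 0, 0, 0, 0, 0],
    [0, 0, 0, 0, 0, 0],
  ],
)

```text
clock: 21.0
tcp_pos: [0.4957, -0.0205, 0.1179]
orientation: [0.776, 0.04, 0.628, -0.048]
contact_force: [-11.6, 0.2, 27.7]
finger_gap: 0.0006
```

```bash
python3 - <<'E'
from h import *
st()
im=camera("scene")[130:250,180:330,::-1]
cv2.imwrite("pics/d0.png",cv2.resize(im,None,fx=4,fy=4,interpolation=cv2.INTER_CUBIC))
E
```

```text
t 21.0 tip machine [-0.0929 -0.0849  0.0934] F [-11.58   0.24  27.66] gap 0.0006
```

View pics/d0.png

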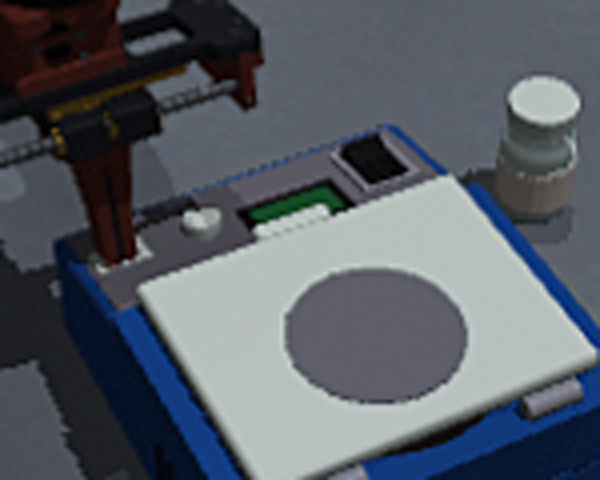

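The fingers (120,255) sit squarely on the spin key. The start key (200,220) stays up and untouched, and the lid is shut. Held for over 3.75 s, so I'm retreating.

Request:
apply_moves(
  deltas=[
    [-0.3, 0, 0, 0, 0, 0],
    [-0.5, 0, 0, 0, 0, 0],
    [-0.7, 0, 0, 0, 0, 0],
    [-0.8, 0, 0, 0, 0, 0],
    [-0.8, 0, 0, 0, 0, 0],
    [-0.8, 0, 0, 0, 0, 0],
    [-0.8, 0, -0.3, 0, 0, 0],
    [-0.5, 0, -0.3, 0, 0, 0],
    [0, 0, 0, 0, 0, 0],
    [0, 0, 0, 0, 0, 0],
  ],
)

```text
clock: 22.3
tcp_pos: [0.4543, -0.0155, 0.24]
orientation: [0.776, 0.04, 0.628, -0.048]
contact_force: [0.5, -0.4, -1.5]
finger_gap: 0.0006
```

```bash
python3 - <<'E'
from h import *
st()
im=camera("scene")[130:250,180:330,::-1]
cv2.imwrite("pics/d1.png",cv2.resize(im,None,fx=4,fy=4,interpolation=cv2.INTER_CUBIC))
im=camera("top")[...,::-1]
cv2.imwrite("pics/d2.png",im)
E
```

```text
t 22.3 tip machine [-0.1346 -0.0851  0.2155] F [ 0.46 -0.39 -1.48] gap 0.0006
```

View pics/d1.png

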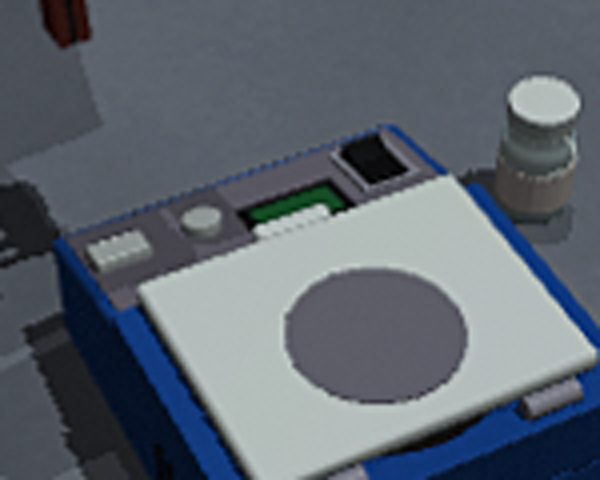

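View pics/d2.png

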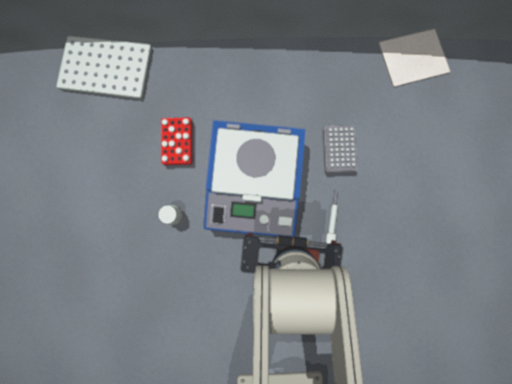

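The lid is shut, both keys are up, the rocker's near wing is raised, and the bystanders are in place. The robot isn't touching anything, so I'm handing in.

```bash
python3 -c "
from workcell import *
print(finish_job())"
```

```text
the job is handed in; nothing more can be done
None
```

I switched the machine on at the far end of the rocker, pushed the lid shut to its stop, and held the short-spin key down for about 4 s before letting go. I handed the job in at about 22 s of the 56 s; no verdict was reported.

- **Rocker:** it was pressed to about 30 N while the lid was still open. The pictures afterwards show the far wing lying flat and the near wing raised. The first check picture was unclear because of the arm's shadow, so I moved the arm away and looked again, which settled it.
- **Lid:** it took about 43 N at the stop and looks flat and shut in both cameras.
- **Short-spin key:** it was held at about 30 N, with the fingers well clear of the round start key. It stood up again after release.
- **Last pictures:** both keys are up, and the tube rack, tip box and reagent bottle are where they started. The gripper covered part of the pipette in the last top view, but the visible part had not moved. The arm is clear of everything, with contact force near zero.

No check disagreed in the end. I had no direct readings of the rocker, lid or keys, so their states are judged from the pictures, forces and tool positions.

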